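# Slide the reagent caddy over the sill into the spill tray

## Robot

A 7-joint arm with a two-finger parallel gripper is mounted at the origin on a cart in front of the work surface, level with it; the furniture and walls round the work are solid. World frame = base frame: x ahead of the robot, y to its left, z up, the work surface at z = 0. Lengths are in m, angles in degrees, forces in N, time in s.
With the tool pointing down it reaches from about 0.425 to 0.825 m from the base axis. Payload 3.6 kg.
Tool frame: the origin (TCP) lies midway between the tips of the shut fingers; the grasp point (between the pads) lies 19 mm behind it; z points along the fingers, y is the line along which they close (so a half turn about z gives the same grasp; the last joint's range is limited). The gripper opens to 93 mm and grips with 3 to 60 N. Pads are 15 mm wide; open, the fingers measure 128 mm over their backs; the gripper's body (75 mm by 188 mm) begins 65 mm behind the grasp point.
Start: joints at [-78.467, 35.231, -0.722, 81.555, 0.464, 63.22, -2.315], TCP at [0.147, 0.633, 0.219] pointing down, gripper open.
Joint ranges: [-178.69, 178.69], [-17.37, 117.87], [-77.05, 75.6], [15.02, 138.74], [-78.02, 258.01], [0.78, 113.62], [-162.83, 162.83]. Speed limits (degrees/s): [159.86, 159.86, 180, 180, 180, 180, 180].

## Interface

Orientations are given as [roll, pitch, yaw] about the fixed x, y, z axes, in that order (R = Rz(yaw) Ry(pitch) Rx(roll)).
In Python, from plant import read_state, grab_frame, finish_job gives the robot as it stands. The module is installed in compiled form; this text tells all that it offers.
- The arm moves only by the tool step_arm, never from a script. Its argument "steps" is text: rows parted by semicolons, each of 5 numbers parted by spaces: the shift along the tool's x, y, z in m, then the turn about the tool's z in degrees, then the opening, from 0 (shut) to 1 (fully open). A call has exactly 8 rows; each row shifts and turns the commanded pose from where the row before left it, along the tool's axes as they then stand; what a row does not reach is not made up. A row lasts 1/8 s, in which the tool goes at most 62.5 mm and 10.7 degrees, less where a joint would pass 70% of its speed; a pose out of reach is approached as far as the arm can. A call is refused whole if a number of a shift passes 0.0625 or a number of a turn 10.7, either way. A call with a gripper value outside its range is refused whole. The fingers move at their own pace and stop on an object; "grip_force" is the grip in N (left out, the last holds). Time passes only in rows, so rows that do not move let the fingers close, or fill a call up. It gives the time, the measured TCP pose, the force, the opening and the grip force at its end, in the units of the state.
- read_state(): the state, without advancing time (a new reading comes with each control period).
- grab_frame(name): name is "scene" or "top" or "wrist"; returns a dict with "img" (400x640x3 uint8, blue, green, red), "range_z" (400x640 float32, m along the optical axis (not along the pixel's ray), 0 where there is no reading), "fx", "fy", "cx", "cy" (pixels), "distortion" ([k1, k2, p1, p2, k3] as OpenCV has them; the pictures are not rectified), "extrinsics" (4x4, takes a point from world to camera coordinates). Camera axes: x right, y down, z forward; pixel columns grow to the right and rows downward; lengths in m; the calibration is good to about 2 mm. A picture is of the moment at which its call begins.
- finish_job(): hands the job in; it is judged then, once.
The state is a dict: "time_s": time; "joint_pos": joint angles; "joint_vel": joint speeds; "joint_efforts": joint torques, N m; "tcp_pos": TCP position; "tcp_rot": TCP orientation; "ft_force": force on the tool from outside, world axes, zero at the start; "moment": the same for the moment, N m; "finger_gap": opening from 0.0 (shut) to 1.0 (fully open); "gripper_force": force on a finger pad.
Only numpy, scipy, OpenCV 4.12 (cv2) and the standard library are available. Lean on these libraries where they do the work, as an engineer would, in place of code of your own. Each camera call takes 0.05 s, during which the arm holds its last target. There are 200 camera calls.

## Task

Put the blue reagent caddy away in the grey spill tray. It is too heavy to carry, so by its cross handle raise only its front end, rest that on the tray's yellow sill with its back end still on the bench and let go; then push it from behind over the sill until it lies flat in the tray and press it gently but firmly, for a moment, against the rubber stop at the far end. Leave it square against the stop, do not ram the sill or the stop, and do not disturb the things around.

Things in the scene. Friction and masses are not known exactly. Their poses are not given: they have to be found in the camera images.
- caddy: The blue open reagent caddy, loose, 150 mm long (its x axis) and 126 mm wide (y), 0.55 to 0.95 kg, with two jars fixed in its rear half whose tops are 70 mm up. Origin: centre of its underside; x points to its front (the end that goes into the tray first), z up. The walls are 4 mm thick and 30 mm high at the front and sides; the flat rear wall is 50 mm high, for pushing. Its shell is slick plastic (friction about 0.25). Its centre of mass is about 10 mm behind the origin
- caddy_handle (a point): Middle of the caddy's cross handle: a level round black bar of 12 mm diameter along the caddy's y, 110 mm long between two side posts, turning freely on its own axis, so that a caddy held by it pivots about it, 72 mm above the underside and 45 mm ahead of the caddy's origin (30 mm behind its front face). 60 mm of free space below the bar, 45 mm free on either side of it along the caddy's x
- caddy_front (a point): Middle of the lower front edge of the caddy, at its underside, 75 mm ahead of its origin. Axes as the caddy's
- caddy_rear (a point): Middle of the lower rear edge of the caddy, at its underside, 75 mm behind its origin. Axes as the caddy's
- spill_tray: The grey spill tray, fixed, 236 mm long (x) by 166 mm wide (y), floor 3 mm thick, side and end walls 6 mm thick and 20 mm high, 154 mm wide inside. Origin: centre of its underside; x points from the open entry end (where the sill is) to the far end with the stop. z up
- sill: The yellow sill across the entry end of the tray, fixed, 14 mm wide along the tray's x, 15 mm high with a round top, its underside on the bench. Origin: centre of its underside, 125 mm before the tray's origin; axes as the tray's
- end_stop: The stop across the far end of the tray, fixed: a steel angle carrying a black rubber pad 110 mm wide, 12 to 32 mm above the bench. Its place along the tray varies. Origin: at bench level under the back of the pad; the pad's free face is 12 mm before the origin (towards the sill). The pad is stiff: it gives 1 mm per 6 N. Axes as the tray's
- slide_case: Bystander: teal slide box with hinged lid, 95 x 132 x 60 mm, loose; origin under its centre
- tape: Bystander: roll of tape lying flat, 96 mm across, 25 mm high, loose; origin under its centre
- vial: Bystander: brown vial with white lid, 54 mm across, 135 mm high, loose; origin under its centre
There are look-alikes about, which are no part of the job. Of the things that look like the end_stop, the larger one is meant.

How it is judged:
By the outcome, as a careful person would: the job done as asked, in the order asked, and still so for the second after the job is handed in, with the robot touching nothing.
It also fails if it takes over 64 s, if anything falls off the work surface, if the arm or the gripper's body presses on something with over 40 N, if the wrist force passes 120 N, or if a joint passes its speed limit or range.

## Working session

There is one attempt and no reset: what is moved stays moved. The work goes in short steps, Python scripts to look and compute and a tool call to move; the robot and the scene stay as the last step left them, time stands still between calls to the robot, and variables do not carry over. Pictures are saved under pics/ and viewed, at most 10 in all, crops included, and the job is handed in when it is done.

Besides the shell and the picture viewer there is one more tool, called as name(argument=value, ...) on one line, values as JSON. step_arm: Moves the arm, as the interface text tells. Its arguments: {"type":"object","properties":{"steps":{"type":"string"},"grip_force":{"type":"number"}},"required":["steps"]}

```bash
mkdir -p pics; cat > h.py <<'E'
import numpy as np,cv2
from plant import read_state,grab_frame,finish_job
def K(f): return np.array([[f['fx'],0,f['cx']],[0,f['fy'],f['cy']],[0,0,1.]])
def cast(f,px,z):
    u=cv2.undistortPoints(np.array(px,float).reshape(-1,1,2),K(f),np.array(f['distortion'],float)).reshape(-1,2)
    T=np.array(f['extrinsics']);R=T[:3,:3];c=-R.T@T[:3,3]
    d=np.c_[u,np.ones(len(u))]@R
    return c+d*((z-c[2])/d[:,2])[:,None]
def cloud(f):
    h,w=f['range_z'].shape
    v,u=np.mgrid[:h,:w]
    n=cv2.undistortPoints(np.stack([u,v],-1).reshape(-1,1,2).astype(float),K(f),np.array(f['distortion'],float)).reshape(-1,2)
    T=np.array(f['extrinsics']);R=T[:3,:3];c=-R.T@T[:3,3]
    z=f['range_z'].reshape(-1,1)
    P=(np.c_[n,np.ones(len(n))]*z)@R+c
    P[z[:,0]==0]=np.nan
    return P.reshape(h,w,3)
E
python3 - <<'E'
from h import *
import pickle
for n in ['scene','top']:
    f=grab_frame(n);cv2.imwrite(f'pics/{n}0.png',f['img']);pickle.dump(f,open(n+'0.pkl','wb'))
    T=np.array(f['extrinsics']);print(n,-T[:3,:3].T@T[:3,3],T[2,:3],f['fx'])
s=read_state();print(s)
E
```

```text
scene [0.04112703 1.09613389 1.20810686] [ 0.31583315 -0.62874896 -0.71058016] 373.90145906817605
top [0.46312828 0.10035165 1.64920405] [ 0.05446853 -0.00621475 -0.99849615] 368.71657791119003
{'time_s': 0.1, 'joint_pos': array([-78.46801946,  35.28342073,  -0.72183296,  81.63042271,
         0.46504853,  63.22215169,  -2.31419287]), 'joint_vel': array([-0.00517946, -0.08250569,  0.03432095, -0.14974168, -0.03332017,
       -0.08876999,  0.10011096]), 'joint_efforts': array([ 1.15133527e-03, -4.60043621e+01,  2.10130722e-01, -1.66247034e+01,
       -6.11651991e-02,  1.68909336e-02,  1.04591179e-04]), 'tcp_pos': array([0.146616  , 0.63251331, 0.2176103 ]), 'tcp_rot': array([-1.79866937e+02,  3.12475590e-03,  1.66953566e+02]), 'ft_force': array([-1.54511235, -0.25399189, -0.07511343]), 'moment': array([-0.03095961, -0.02152545,  0.00723264]), 'gripper_force': 0.0, 'finger_gap': 1.0010612172929463}
```

View pics/scene0.png

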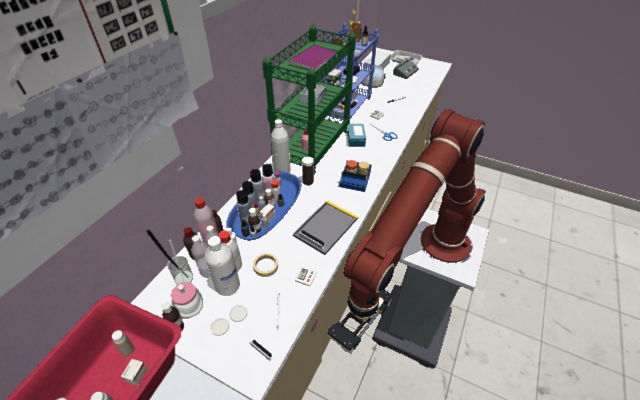

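View pics/top0.png

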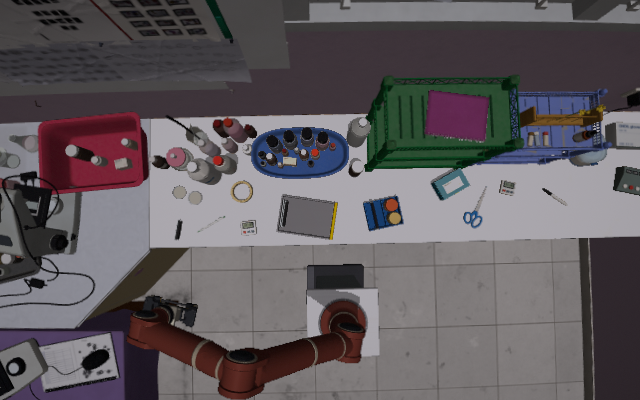

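Seen so far: the caddy is at top (383,212) / scene (354,175), with its jars at the −y end. The tray is at top (307,216), with the yellow sill at (334,220) and a dark stop at about (285,212). The possible mix-up for the caddy is the blue oval tray at (300,152). The black pen-like things at (178,229) and (555,197) could pass for the stop. I'll check the caddy and stop in one close crop.

```bash
python3 - <<'E'
from h import *
import pickle
t=pickle.load(open('top0.pkl','rb'));s=pickle.load(open('scene0.pkl','rb'))
a=cv2.resize(t['img'][180:250,265:415],None,fx=5,fy=5,interpolation=cv2.INTER_CUBIC)[:, :750]
b=cv2.resize(s['img'][150:255,285:385],None,fx=2.3,fy=2.3,interpolation=cv2.INTER_CUBIC)
c=np.zeros((350+b.shape[0],750,3),np.uint8);c[:350]=a;c[350:,:b.shape[1]]=b
cv2.imwrite('pics/crop0.png',c)
hsv=cv2.cvtColor(t['img'],cv2.COLOR_BGR2HSV)
P=cloud(t)
def blob(m,roi,z,name):
    k=np.zeros(m.shape,np.uint8);x0,x1,y0,y1=roi;k[y0:y1,x0:x1]=m[y0:y1,x0:x1]
    cs,_=cv2.findContours(k,cv2.RETR_EXTERNAL,cv2.CHAIN_APPROX_NONE)
    q=max(cs,key=cv2.contourArea).reshape(-1,2)
    w=cast(t,q,z)[:,:2]
    print(name,cv2.minAreaRect((w*1000).astype(np.float32)),len(q), 'medz',np.nanmedian(P[k>0][:,2]))
hu,sa,va=cv2.split(hsv)
blob(((hu>95)&(hu<125)&(sa>120)).astype(np.uint8),(360,410,185,240),.03,'blue')
blob(((hu>20)&(hu<32)&(sa>140)).astype(np.uint8),(325,345,195,245),.012,'sill')
blob(((hu>3)&(hu<30)&(sa>100)).astype(np.uint8),(365,410,190,240),.07,'jars')
blob(((sa<60)&(va<150)).astype(np.uint8),(270,338,190,245),.02,'tray')
for x,y in [(290,216),(300,216),(320,216),(283,215),(334,220),(375,214),(370,214),(392,205),(350,215)]: print((x,y),P[y,x].round(4),t['img'][y,x])
E
```

```text
blue ((482.0317687988281, -189.81150817871094), (122.19717407226562, 74.77743530273438), 10.092466354370117) 90 medz 0.005770669722907629
sill ((451.5062255859375, 32.455650329589844), (13.56269645690918, 162.27633666992188), 80.31700897216797) 75 medz 0.013362802803586482
jars ((460.8324279785156, -225.23733520507812), (56.14472198486328, 47.14405059814453), 88.73719787597656) 34 medz 0.06639096659449817
tray ((474.2363586425781, 156.13262939453125), (236.2626190185547, 171.49935913085938), 80.40855407714844) 179 medz 0.0034514616519216723
(290, 216) [ 0.4772  0.2236 -0.0016] [101  97 101]
(300, 216) [0.4762 0.1785 0.006 ] [101  97 101]
(320, 216) [0.4743 0.0895 0.0097] [101  98 101]
(283, 215) [nan nan nan] [83 80 80]
(334, 220) [0.4553 0.0279 0.0138] [  0 130 165]
(375, 214) [ 0.4775 -0.146   0.0702] [35 25 23]
(370, 214) [ 0.4785 -0.1332  0.009 ] [106  60  23]
(392, 205) [ 0.5147 -0.2214  0.0651] [ 39  67 153]
(350, 215) [ 0.476  -0.0441  0.0075] [174 168 171]
```

View pics/crop0.png

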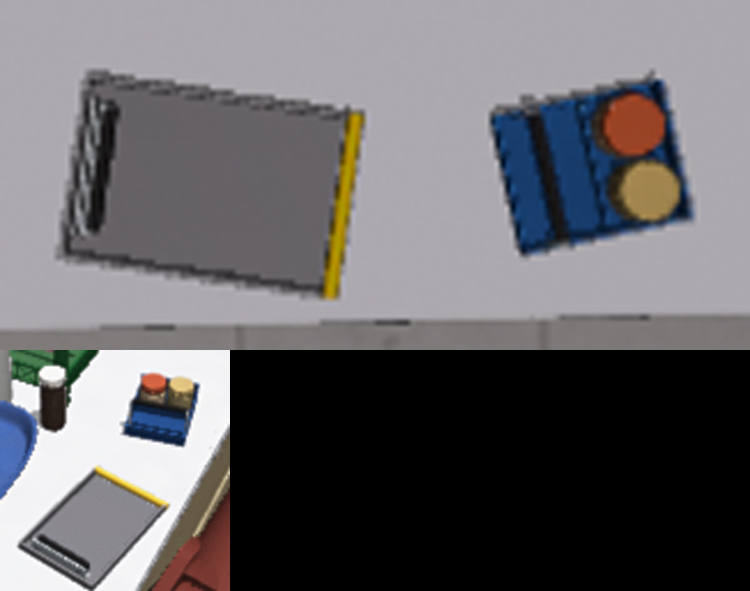

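The crop shows one caddy. Its bar runs from crop (538,110) to (560,240) and its jars are at the rear. The tray's yellow sill faces the caddy. The large black pad on a steel angle is at crop (105,165), i.e. top (286,213), and it is the only stop-like thing in the tray. Caddy yaw is about 100° and tray yaw about 80.4°. I'll move above the handle now.

step_arm(steps="-0.044 -0.031 0 0 0.5; -0.044 -0.031 0 0 0.5; -0.044 -0.031 0 0 0.5; -0.044 -0.031 0 0 0.5; -0.044 -0.031 0 0 0.5; -0.044 -0.031 0 0 0.5; -0.044 -0.031 0 0 0.5; -0.021 -0.052 0 0 0.5", grip_force=25)

```text
time_s: 1.1
tcp_pos: [0.4088, 0.2954, 0.2182]
tcp_rot: [180.0, 0.1, 166.9]
ft_force: [0.1, 0.1, -0.4]
finger_gap: 0.501
gripper_force: 0.0
```

step_arm(steps="-0.021 -0.052 0 0 0.5; -0.021 -0.052 0 0 0.5; -0.021 -0.052 0 0 0.5; -0.021 -0.052 0 0 0.5; -0.021 -0.052 0 0 0.5; -0.021 -0.052 0 -7.7 0.5; -0.014 -0.050 0 -7.7 0.5; -0.007 -0.052 0 -7.7 0.5")

```text
time_s: 2.1
tcp_pos: [0.4771, -0.1398, 0.2184]
tcp_rot: [180.0, -0.0, -169.7]
ft_force: [1.1, 0.6, -0.9]
finger_gap: 0.503
gripper_force: 0.0
```

```bash
python3 - <<'E'
from h import *
import pickle
f=grab_frame('wrist');cv2.imwrite('pics/w1.png',f['img']);pickle.dump(f,open('w1.pkl','wb'))
s=read_state();print(s['tcp_pos'],s['tcp_rot'],s['joint_pos'],s['ft_force'],s['time_s'])
# stop pad from top + scene
for n in ['top','scene']:
    g=pickle.load(open(n+'0.pkl','rb'));P=cloud(g);va=g['img'].max(2)
    c=np.array([.474,.156]);a=np.radians(80.4);e=np.array([np.cos(a),np.sin(a)]);m=np.array([-e[1],e[0]])
    v,u=np.mgrid[:400,:640];q=cast(g,np.c_[u.ravel(),v.ravel()],.032)[:,:2].reshape(400,640,2)-c
    X=q@e;Y=q@m
    k=(abs(X)<.115)&(abs(Y)<.07)&(va<45)
    k=(abs(X)<.112)&(abs(Y)<.075)&(va<45)
    print(n,k.sum(),'X',np.percentile(X[k],[0,5,50,95,100]).round(4),'Y',np.percentile(Y[k],[1,50,99]).round(4))
E
```

```text
[ 0.47731415 -0.15004375  0.21862884] [-1.79554233e+02  3.91567646e-03 -1.70174485e+02] [ 12.17162688  21.90444039   3.51305643 106.12904483  -1.15569671
  51.81569054 115.96788709] [ 0.66034944 -4.92271647  0.84415224] 2.15
top 77 X [0.0823 0.0829 0.0892 0.1088 0.1093] Y [-0.0572  0.0019  0.0686]
scene 43 X [0.0895 0.0899 0.0934 0.0968 0.0977] Y [-0.0476  0.0061  0.0581]
```

View pics/w1.png

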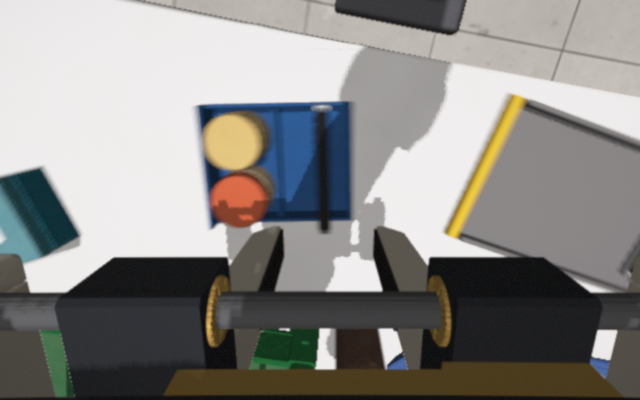

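The wrist view shows the bar from (321,108) to (324,230), the jars at (238,140) and (240,195), and the sill on the right from (517,98) to (452,237). I'll take a settled frame and triangulate the bar against the top view.

```bash
python3 - <<'E'
from h import *
import pickle
f=grab_frame('wrist');f=grab_frame('wrist');pickle.dump(f,open('w2.pkl','wb'))
s=read_state();print(s['tcp_pos'],s['tcp_rot'],s['ft_force'])
def bar(g,roi):
    x0,x1,y0,y1=roi;m=np.zeros((400,640),np.uint8)
    m[y0:y1,x0:x1]=(g['img'][y0:y1,x0:x1].max(2)<60)
    n,l,st,ce=cv2.connectedComponentsWithStats(m);i=1+np.argmax(st[1:,4])
    ys,xs=np.nonzero(l==i);return np.c_[xs,ys].astype(float),st[i]
t=pickle.load(open('top0.pkl','rb'))
for nm,g,roi in (('w',f,(295,350,95,222)),('t',t,(368,382,200,232))):
    p,st=bar(g,roi);vx,vy,x0,y0=cv2.fitLine(p.astype(np.float32),cv2.DIST_L2,0,.01,.01).ravel()
    tt=(p-[x0,y0])@[vx,vy];e=[[x0+vx*k,y0+vy*k] for k in (tt.min(),tt.max())]
    print(nm,st,np.array(e).round(1))
    for z in (.06,.066,.072,.078): 
        w=cast(g,e,z);d=w[1]-w[0];print(z,w.mean(0)[:2].round(4),np.linalg.norm(d).round(4),np.degrees(np.arctan2(d[1],d[0])).round(1))
# heights by wrist depth and sill
P=cloud(f);hsv=cv2.cvtColor(f['img'],cv2.COLOR_BGR2HSV);h_,s_,v_=cv2.split(hsv)
k=((h_>20)&(h_<32)&(s_>140)&(np.arange(640)>430)[None]).astype(np.uint8);k[245:]=0
ys,xs=np.nonzero(k);w=cast(f,np.c_[xs,ys],.013)[:,:2]*1000;print('sill',cv2.minAreaRect(w.astype(np.float32)),np.nanmedian(P[k>0],0).round(4))
k=((h_>95)&(h_<125)&(s_>120)).astype(np.uint8);k[:,:180]=0;k[:,380:]=0;k[235:]=0
ys,xs=np.nonzero(k);w=cast(f,np.c_[xs,ys],.028)[:,:2]*1000;print('caddy',cv2.minAreaRect(w.astype(np.float32)))
print('bar z depth',np.nanmedian(P[120:215,322],0))
E
```

```text
[ 0.47660731 -0.14200646  0.21820063] [-1.79942811e+02 -6.39471071e-02 -1.70394285e+02] [-0.16766898 -0.01748325 -0.26317652]
w [ 295  115   55  107 1632] [[327.6 221.9]
 [337.1 114.9]]
0.06 [ 0.4714 -0.1434] 0.1048 -175.4
0.066 [ 0.4701 -0.1436] 0.1028 -175.4
0.072 [ 0.4689 -0.1439] 0.1009 -175.4
0.078 [ 0.4676 -0.1441] 0.099 -175.4
t [369 202  10  27  79] [[371.1 201.5]
 [376.8 227.8]]
0.06 [ 0.4748 -0.143 ] 0.1158 -169.2
0.066 [ 0.4748 -0.142 ] 0.1154 -169.2
0.072 [ 0.4748 -0.1411] 0.1149 -169.2
0.078 [ 0.4747 -0.1402] 0.1145 -169.2
sill ((451.78277587890625, 31.00025177001953), (16.887107849121094, 164.42945861816406), 80.36004638671875) [0.4447 0.032  0.013 ]
caddy ((483.7442932128906, -188.21841430664062), (129.25259399414062, 153.58509826660156), 10.878642082214355)
bar z depth [ 0.48073395 -0.15296717  0.00320369]
```

Two measurements agree: handle at (0.475, −0.142), bar yaw 190.9°, bar top at 0.070 from depth. The tool is already over it, so I'll descend to TCP z ≈ 0.10 first, then check.

step_arm(steps="0.001 0 0.03 -1 0.4; 0 0 0.03 0 0.4; 0 0 0.03 0 0.4; 0 0 0.02 0 0.4; 0 0 0.01 0 0.4; 0 0 0 0 0.4; 0 0 0 0 0.4; 0 0 0 0 0.4")

```text
time_s: 3.25
tcp_pos: [0.4768, -0.1385, 0.0995]
tcp_rot: [-180.0, 0.1, -168.9]
ft_force: [0.4, 0.4, -0.2]
finger_gap: 0.401
gripper_force: 0.0
```

```bash
python3 - <<'E'
from h import *
f=grab_frame('wrist');cv2.imwrite('pics/w3.png',f['img']);P=cloud(f)
s=read_state();print(s['tcp_pos'],s['tcp_rot'])
k=(f['img'].max(2)<60)&(P[...,2]>.05)&(P[...,2]<.09)&(abs(P[...,1]+.142)<.03)&(abs(P[...,0]-.475)<.06)
q=P[k];print(k.sum(),np.median(q,0) if len(q) else '',q.min(0),q.max(0))
E
```

```text
[ 0.47671191 -0.13857114  0.09936382] [-1.79962214e+02  7.77025398e-02 -1.68957298e+02]
3356 [ 0.46354164 -0.14329246  0.07639128] [ 0.41753069 -0.15737385  0.07034901] [ 0.52147885 -0.12731518  0.07917809]
```

View pics/w3.png

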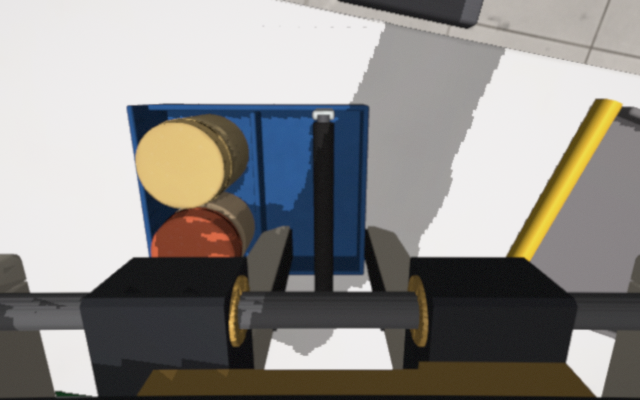

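The fingers straddle the bar, which is at column 323 with finger tips at 290 and 368. Depth puts the bar top at 0.076, so its axis is at about 0.071, as described. I'll descend and grip.

step_arm(steps="0 -0.002 0.015 0 0.4; 0 0 0.015 0 0.4; 0 0 0.012 0 0.4; 0 0 0.005 0 0.4; 0 0 0 0 0.4; 0 0 0 0 0; 0 0 0 0 0; 0 0 0 0 0", grip_force=25)

```text
time_s: 4.3
tcp_pos: [0.477, -0.1408, 0.052]
tcp_rot: [-179.9, 0.1, -169.0]
ft_force: [1.0, -1.2, -0.2]
finger_gap: 0.129
gripper_force: 2.1
```

step_arm(steps="0 0 0 0 0; 0 0 -0.004 0 0; 0 0 -0.004 0 0; 0 0 -0.004 0 0; 0 0 -0.004 0 0; 0 0 -0.004 0 0; 0 0 -0.004 0 0; 0 0 0 0 0")

```text
time_s: 5.3
tcp_pos: [0.4766, -0.1401, 0.076]
tcp_rot: [180.0, 0.0, -168.9]
ft_force: [-0.7, 0.0, -3.5]
finger_gap: 0.117
gripper_force: 25.0
```

Held, with the front up about 30 mm and the back on the bench. Now I'll turn it to the tray's yaw and move part of the way.

step_arm(steps="0 0 0 3 0; 0 0 0 5 0; 0 0 0 5 0; 0 0 0 5 0; 0.005 0 0 2.7 0; 0.013 0.01 0 0 0; 0.013 0.01 0 0 0; 0.013 0.01 0 0 0")

```text
time_s: 6.3
tcp_pos: [0.4369, -0.1024, 0.0757]
tcp_rot: [180.0, -0.1, 170.4]
ft_force: [1.1, -0.9, -5.3]
finger_gap: 0.121
gripper_force: 25.0
```

step_arm(steps="0.009 0.015 0 0 0; 0 0.015 0 0 0; 0 0.015 0 0 0; 0 0.01 0 0 0; 0 0.005 0 0 0; 0 0 0 0 0; 0 0 0 0 0; 0 0 0 0 0")

```text
time_s: 7.3
tcp_pos: [0.4398, -0.0432, 0.0758]
tcp_rot: [180.0, 0.0, 170.3]
ft_force: [1.0, 1.6, -2.3]
finger_gap: 0.117
gripper_force: 25.0
```

```bash
python3 - <<'E'
from h import *
import pickle
f=grab_frame('scene');g=grab_frame('top')
a=cv2.resize(f['img'][140:260,280:400],None,fx=4,fy=4,interpolation=cv2.INTER_CUBIC)
b=cv2.resize(g['img'][180:250,265:415],None,fx=2,fy=2,interpolation=cv2.INTER_CUBIC)
c=np.zeros((480,780,3),np.uint8);c[:,:480]=a;c[:140,480:]=b;
w=grab_frame('wrist');c[150:350,480:780]=cv2.resize(w['img'],(320,200))[:,:300];cv2.imwrite('pics/c4.png',c)
s=read_state();print(s['tcp_pos'],s['tcp_rot'],s['ft_force'],s['moment'],s['time_s'])
h_,s_,v_=cv2.split(cv2.cvtColor(w['img'],cv2.COLOR_BGR2HSV))
k=((h_>20)&(h_<32)&(s_>140)).astype(np.uint8);k[260:]=0;k[:,:330]=0
ys,xs=np.nonzero(k);q=cast(w,np.c_[xs,ys],.013)[:,:2]*1000;print('sill',cv2.minAreaRect(q.astype(np.float32)),len(ys))
k=((h_>95)&(h_<125)&(s_>120)).astype(np.uint8)
P=cloud(w)
k[240:]=0
print('rear/front',[ (i,np.nonzero(k[i])[0][[0,-1]]) for i in (130,150,170,190) if k[i].any()])
for i in (130,150,170,190):
    j=np.nonzero(k[i])[0]
    if len(j): print(i,P[i,j[0]+1].round(4),P[i,j[-1]-1].round(4))
E
```

```text
[ 0.43973325 -0.04324157  0.07579459] [1.79995395e+02 3.76470536e-02 1.70324360e+02] [ 0.89771068  0.96370563 -2.61642447] [ 0.29053174 -0.18401922  0.01975037] 7.45
sill ((430.6438293457031, 34.19599914550781), (15.341728210449219, 121.31747436523438), 80.15608978271484) 3921
rear/front [(130, array([127, 400])), (150, array([262, 399])), (170, array([263, 398])), (190, array([253, 397]))]
130 [ 0.3665 -0.1411  0.0498] [0.3902 0.0032 0.0594]
150 [ 0.3908 -0.0733  0.0391] [0.4004 0.0014 0.0596]
170 [ 0.4026 -0.0752  0.0395] [ 0.4106 -0.0007  0.0614]
190 [ 0.4192 -0.0903  0.0153] [ 0.422  -0.0022  0.0596]
```

View pics/c4.png

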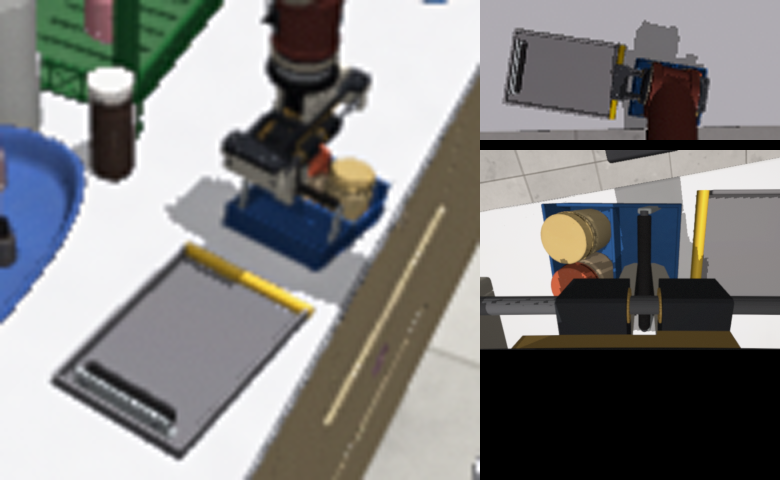

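Measured front-edge height is 30 mm and the front wall is square with the sill (normal 80.4°). The front edge is 32 mm short of the sill centre and laterally centred. I'll move it 50 mm ahead, then lower.

step_arm(steps="0 0.005 0 0 0; 0 0.01 0 0 0; 0 0.01 0 0 0; 0 0.01 0 0 0; 0 0.01 0 0 0; 0 0.005 0 0 0; 0 0 0 0 0; 0 0 0 0 0")

```text
time_s: 8.45
tcp_pos: [0.4482, 0.0066, 0.0759]
tcp_rot: [180.0, 0.0, 170.4]
ft_force: [0.2, 2.0, -2.9]
finger_gap: 0.12
gripper_force: 25.0
```

step_arm(steps="0 0 0.002 0 0; 0 0 0.002 0 0; 0 0 0.002 0 0; 0 0 0.001 0 0; 0 0 0.001 0 0; 0 0 0.001 0 0; 0 0 0 0 0; 0 0 0 0 0")

```text
time_s: 9.45
tcp_pos: [0.4477, 0.0061, 0.0666]
tcp_rot: [-180.0, -0.0, 170.3]
ft_force: [0.5, 1.6, -2.6]
finger_gap: 0.122
gripper_force: 25.0
```

step_arm(steps="0 0 0.0005 0 0; 0 0 0.0005 0 0; 0 0 0.0005 0 0; 0 0 0.0005 0 0; 0 0 0 0 0; 0 0 0 0 0; 0 0 0 0 0; 0 0 0 0 0")

```text
time_s: 10.45
tcp_pos: [0.4478, 0.0062, 0.0646]
tcp_rot: [-180.0, -0.0, 170.4]
ft_force: [1.0, 0.9, -2.3]
finger_gap: 0.118
gripper_force: 25.0
```

step_arm(steps="0 0 0.0005 0 0; 0 0 0.0005 0 0; 0 0 0.0005 0 0; 0 0 0.0005 0 0; 0 0 0 0 0; 0 0 0 0 0; 0 0 0 0 0; 0 0 0 0 0")

```text
time_s: 11.45
tcp_pos: [0.4479, 0.0062, 0.0643]
tcp_rot: [180.0, 0.0, 170.3]
ft_force: [-3.5, 1.8, 14.7]
finger_gap: 0.122
gripper_force: 25.0
```

```bash
python3 - <<'E'
from h import *
w=grab_frame('wrist');f=grab_frame('scene')
a=cv2.resize(f['img'][140:240,290:390],None,fx=4,fy=4,interpolation=cv2.INTER_CUBIC)
c=np.zeros((400,800,3),np.uint8);c[:,:400]=a;c[:,400:]=w['img'][:,140:540];cv2.imwrite('pics/c5.png',c)
s=read_state();print(s['tcp_pos'],s['ft_force'],s['moment'])
h_,s_,v_=cv2.split(cv2.cvtColor(w['img'],cv2.COLOR_BGR2HSV));P=cloud(w)
k=((h_>95)&(h_<125)&(s_>120)).astype(np.uint8);k[240:]=0
for i in (130,150,170,190):
    j=np.nonzero(k[i])[0]
    if len(j): print(i,j[0],j[-1],P[i,j[0]+1].round(4),P[i,j[-1]-1].round(4))
E
```

```text
[0.44795129 0.00624128 0.06425751] [-3.09968758  0.48520044 14.78265651] [0.32843665 0.67071156 0.00513571]
130 104 391 [ 0.3728 -0.0961  0.0503] [0.3978 0.0484 0.0455]
150 248 390 [ 0.3996 -0.0363  0.0102] [0.4082 0.0466 0.0457]
170 249 389 [ 0.4125 -0.0388  0.0095] [0.4191 0.0447 0.0454]
190 241 389 [ 0.4248 -0.0471  0.0094] [0.4307 0.0435 0.0442]
```

View pics/c5.png

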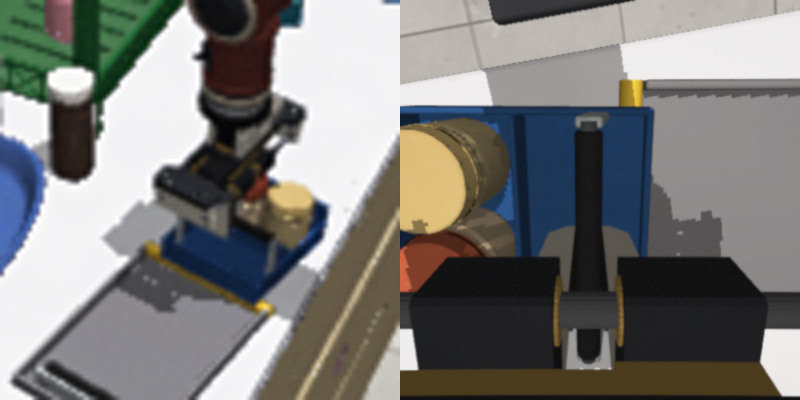

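The front end rests on the sill: force went to +14.7 N and the underside is across the yellow sill at scene crop (150,250)–(265,310). I'll relieve the press, open and rise.

step_arm(steps="0 0 -0.001 0 0; 0 0 -0.0006 0 0; 0 0 0 0 0; 0 0 0 0 0.4; 0 0 0 0 0.4; 0 0 0 0 0.4; 0 0 -0.02 0 0.4; 0 0 -0.03 0 0.4")

```text
time_s: 12.55
tcp_pos: [0.4471, 0.006, 0.1141]
tcp_rot: [-179.9, -0.1, 170.3]
ft_force: [-0.2, 0.1, -0.6]
finger_gap: 0.4
gripper_force: 0.0
```

step_arm(steps="0 0 -0.04 0 0.4; 0 -0.04 0 0 0.4; 0 -0.058 0 0 0.4; 0 -0.058 0 0 0.4; 0 0 0 10.7 0.7; 0 0 0 10.7 0.7; 0 0 0 10.7 0.7; 0 0 0 10.7 0.7")

```text
time_s: 13.55
tcp_pos: [0.4214, -0.1477, 0.1541]
tcp_rot: [-180.0, -0.0, 127.2]
ft_force: [0.7, 0.4, 0.0]
finger_gap: 0.694
gripper_force: 0.0
```

step_arm(steps="0 0 0 10.7 0.7; 0 0 0 10.7 0.7; 0 0 0 10.7 0.7; 0 0 0 10.7 0.7; 0 0 0 4.4 0.7; 0 0 0 0 0.7; 0 0 0 0 0.7; 0 0 0 0 0.7")

```text
time_s: 14.55
tcp_pos: [0.4216, -0.1476, 0.1543]
tcp_rot: [-180.0, -0.0, 80.4]
ft_force: [0.8, -0.2, -0.8]
finger_gap: 0.698
gripper_force: 0.0
```

```bash
python3 - <<'E'
from h import *
w=grab_frame('wrist');g=grab_frame('top')
b=cv2.resize(g['img'][175:255,265:415],None,fx=4,fy=4,interpolation=cv2.INTER_CUBIC)
c=np.zeros((580,640,3),np.uint8);c[:320,:600]=b;c[320:,:400]=cv2.resize(w['img'],(400,260));cv2.imwrite('pics/c6.png',c)
s=read_state();print(s['tcp_pos'],s['tcp_rot'],s['ft_force'],s['joint_pos'].round(1),s['time_s'])
h_,s_,v_=cv2.split(cv2.cvtColor(w['img'],cv2.COLOR_BGR2HSV));P=cloud(w)
k=((h_>95)&(h_<125)&(s_>120))&(P[...,2]>.03)&(P[...,2]<.07)&(P[...,1]<-.02)
q=P[k];print(k.sum())
e=np.array([.1668,.986]);n=np.array([-.986,.1668]);d=q[:,:2]-[.4515,.0315]
X=d@e;Y=d@n;print(np.percentile(X,[0,2,10,50]),np.percentile(Y,[1,99]))
for a in (-.04,-.02,0,.02,.04):
    m=abs(Y-a)<.004
    if m.any(): i=np.argsort(X[m])[:10];print(a,X[m][i].mean().round(4),q[m][i,2].mean().round(4))
E
```

```text
[ 0.42164236 -0.14763368  0.15429799] [ 1.79995479e+02 -4.84422326e-03  8.03609064e+01] [-0.61778923  1.17131401  0.2471623 ] [-11.2  27.   39.5 119.2 -25.5  42.2  35. ] 14.65
2844
[-0.14106481 -0.14015391 -0.13922861 -0.08636098] [-0.0572574   0.06571899]
-0.04 -0.1401 0.049
-0.02 -0.1404 0.049
0 -0.1408 0.0486
0.02 -0.1405 0.0488
0.04 -0.14 0.0489
```

View pics/c6.png

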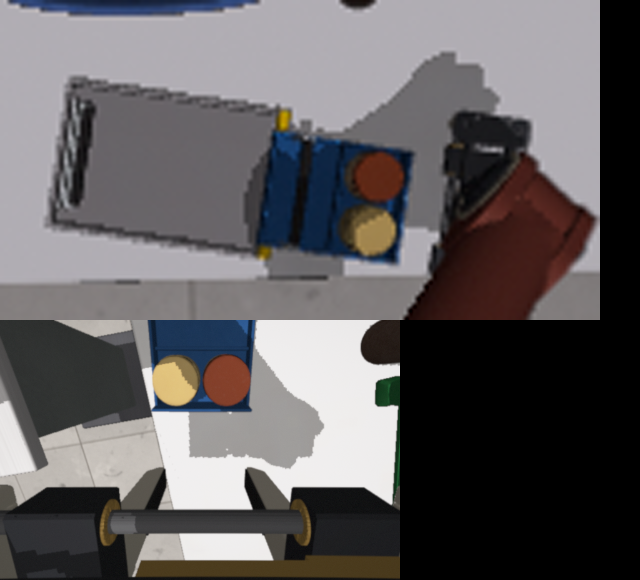

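Caddy state: released, square with the tray, rear-wall top 140 mm before the sill. The fingers are 33 mm behind it. I'll descend behind it and approach.

step_arm(steps="0 0 0.03 0 0.7; 0 0 0.03 0 0.7; 0 0 0.03 0 0.7; 0 0 0.02 0 0.7; 0 0 0.009 0 0.7; 0.008 0.002 0 0 0.7; 0.008 0.002 0 0 0.7; 0.006 0 0 0 0.7")

```text
time_s: 15.65
tcp_pos: [0.4302, -0.1257, 0.0359]
tcp_rot: [179.9, -0.0, 80.4]
ft_force: [-0.2, -0.9, 1.5]
finger_gap: 0.699
gripper_force: 0.0
```

step_arm(steps="0.004 0 0 0 0.7; 0.004 0 0 0 0.7; 0.004 0 0 0 0.7; 0.005 0 0 0 0.7; 0.006 0 0 0 0.7; 0.006 0 0 0 0.7; 0.006 0 0 0 0.7; 0.006 0 0 0 0.7")

```text
time_s: 16.65
tcp_pos: [0.4362, -0.0858, 0.0353]
tcp_rot: [180.0, 0.0, 80.4]
ft_force: [-0.8, -3.9, 0.4]
finger_gap: 0.699
gripper_force: 1.9
```

step_arm(steps="0.006 0 0 0 0.7; 0.006 0 0 0 0.7; 0.006 0 0 0 0.7; 0.006 0 0 0 0.7; 0.006 0 0 0 0.7; 0.006 0 0 0 0.7; 0.006 0 0 0 0.7; 0.006 0 0 0 0.7")

```text
time_s: 17.65
tcp_pos: [0.4443, -0.0387, 0.0355]
tcp_rot: [180.0, -0.0, 80.3]
ft_force: [0.6, -0.6, -0.6]
finger_gap: 0.702
gripper_force: 0.0
```

step_arm(steps="0.006 0 0 0 0.7; 0.006 0 0 0 0.7; 0.006 0 0 0 0.7; 0.006 0 0 0 0.7; 0.006 0 0 0 0.7; 0.006 0 0 0 0.7; 0.006 0 0 0 0.7; 0.006 0 0 0 0.7")

```text
time_s: 18.65
tcp_pos: [0.4522, 0.0089, 0.0352]
tcp_rot: [-180.0, 0.0, 80.3]
ft_force: [0.2, -2.4, -1.0]
finger_gap: 0.698
gripper_force: 0.9
```

```bash
cat > look.py <<'E'
from h import *
import sys
w=grab_frame('wrist');g=grab_frame('top')
b=cv2.resize(g['img'][175:255,255:375],None,fx=5,fy=5,interpolation=cv2.INTER_CUBIC)
c=np.zeros((600,600,3),np.uint8);c[:400,:600]=b;c[400:,:320]=cv2.resize(w['img'],(320,200));cv2.imwrite(sys.argv[1],c)
s=read_state();print(s['tcp_pos'],s['tcp_rot'],s['ft_force'],s['time_s'])
e=np.array([.1668,.986]);n=np.array([-.986,.1668])
print('tcp X',(s['tcp_pos'][:2]-[.4515,.0315])@e)
h_,s_,v_=cv2.split(cv2.cvtColor(w['img'],cv2.COLOR_BGR2HSV));P=cloud(w)
k=((h_>95)&(h_<125)&(s_>120))&(P[...,2]>-.01)&(P[...,2]<.1)
q=P[k];d=q[:,:2]-[.4515,.0315];X=d@e;Y=d@n
for a in (-.05,-.03,0,.03,.05):
    m=(abs(Y-a)<.004)
    if m.any():
        i=np.argsort(X[m]);print(a,'rear',X[m][i[:8]].mean().round(4),q[m][i[:8],2].mean().round(4),'front',X[m][i[-8:]].mean().round(4),q[m][i[-8:],2].mean().round(4))
print('Yext',np.percentile(Y,[1,99]))
u=h_<20;j=u&(s_>100)&(P[...,2]>.05)&(P[...,2]<.12);print('jar z',np.nanpercentile(P[j][:,2],[50,90]))
k=(w['img'].max(2)<60)&(P[...,2]>.005)&(P[...,2]<.04);q=P[k];d=q[:,:2]-[.4515,.0315];m=(d@e>.17)&(d@e<.25)&(abs(d@n)<.05)
print('pad',m.sum(),np.percentile((d@e)[m],[2,10,50,90]).round(4) if m.any() else '')
E
python3 look.py pics/c7.png
```

```text
[0.45244509 0.00986967 0.03521279] [-1.79980506e+02 -6.67794150e-02  8.04361207e+01] [0.05623709 0.78617294 0.34006675] 18.75
tcp X -0.021169867837014873
-0.05 rear -0.009 0.065 front 0.0973 0.0095
-0.03 rear -0.0092 0.0648 front 0.0975 0.0091
0 rear -0.0099 0.0197 front 0.0976 0.0092
0.03 rear -0.0174 0.0474 front 0.0975 0.0091
0.05 rear -0.0085 0.0648 front 0.0975 0.0093
Yext [-0.05727286  0.06475389]
jar z [0.07815017 0.08013669]
pad 0
```

step_arm(steps="0.005 0 0 0 0.7; 0.005 0 0 0 0.7; 0.005 0 0 0 0.7; 0.005 0 0 0 0.7; 0.005 0 0 0 0.7; 0.005 0 0 0 0.7; 0.005 0 0 0 0.7; 0.005 0 0 0 0.7")

```text
time_s: 19.75
tcp_pos: [0.459, 0.0481, 0.0353]
tcp_rot: [180.0, 0.0, 80.3]
ft_force: [-0.9, -3.1, 0.8]
finger_gap: 0.7
gripper_force: 1.3
```

```bash
python3 look.py pics/c8.png
```

```text
[0.45919825 0.04901722 0.03523942] [-1.79998826e+02 -5.26162002e-02  8.04049912e+01] [ 1.27437342 -1.35796654 -0.35689769] 19.85
tcp X 0.01855604437499741
-0.05 rear 0.0283 0.052 front 0.138 0.0056
-0.03 rear 0.0281 0.0516 front 0.1381 0.0056
0 rear 0.0283 0.0518 front 0.1381 0.0059
0.03 rear 0.0256 0.0475 front 0.1381 0.0058
0.05 rear 0.0284 0.0517 front 0.1381 0.0058
Yext [-0.05756332  0.06467375]
jar z [0.06832721 0.0693014 ]
pad 0
```

View pics/c8.png

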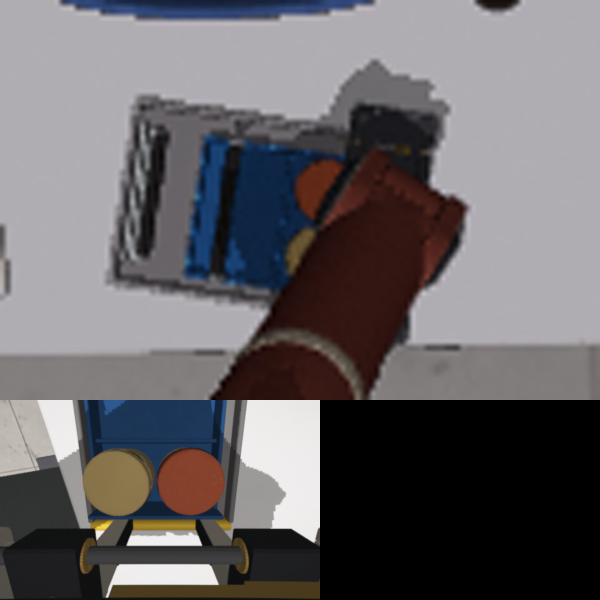

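The caddy is flat in the tray and square. The gap from the front at about (195,200) to the pad at (160,200) is about 25–30 mm. I'll close it slowly.

step_arm(steps="0.003 0 0 0 0.7; 0.003 0 0 0 0.7; 0.003 0 0 0 0.7; 0.002 0 0 0 0.7; 0.002 0 0 0 0.7; 0.002 0 0 0 0.7; 0.002 0 0 0 0.7; 0.002 0 0 0 0.7")

```text
time_s: 20.85
tcp_pos: [0.4622, 0.0668, 0.0353]
tcp_rot: [180.0, 0.0, 80.3]
ft_force: [-0.5, -2.1, 0.5]
finger_gap: 0.699
gripper_force: 1.4
```

step_arm(steps="0.001 0 0 0 0.7; 0.001 0 0 0 0.7; 0.001 0 0 0 0.7; 0.001 0 0 0 0.7; 0.001 0 0 0 0.7; 0 0 0 0 0.7; 0 0 0 0 0.7; 0 0 0 0 0.7")

```text
time_s: 21.85
tcp_pos: [0.463, 0.0718, 0.0353]
tcp_rot: [-180.0, -0.0, 80.4]
ft_force: [-0.5, -1.4, 1.0]
finger_gap: 0.701
gripper_force: 1.0
```

step_arm(steps="0.001 0 0 0 0.7; 0.001 0 0 0 0.7; 0.001 0 0 0 0.7; 0.001 0 0 0 0.7; 0.001 0 0 0 0.7; 0 0 0 0 0.7; 0 0 0 0 0.7; 0 0 0 0 0.7")

```text
time_s: 22.85
tcp_pos: [0.4639, 0.0768, 0.0353]
tcp_rot: [-180.0, -0.0, 80.4]
ft_force: [-0.9, -2.0, 1.4]
finger_gap: 0.701
gripper_force: 1.0
```

step_arm(steps="0.001 0 0 0 0.7; 0.001 0 0 0 0.7; 0.001 0 0 0 0.7; 0.001 0 0 0 0.7; 0 0 0 0 0.7; 0 0 0 0 0.7; 0 0 0 0 0.7; 0 0 0 0 0.7")

```text
time_s: 23.85
tcp_pos: [0.4645, 0.0807, 0.0352]
tcp_rot: [-180.0, -0.0, 80.4]
ft_force: [0.1, -1.4, 0.6]
finger_gap: 0.699
gripper_force: 1.0
```

step_arm(steps="0.001 0 0 0 0.7; 0.001 0 0 0 0.7; 0.001 0 0 0 0.7; 0 0 0 0 0.7; 0 0 0 0 0.7; 0 0 0 0 0.7; 0 0 0 0 0.7; 0 0 0 0 0.7")

```text
time_s: 24.85
tcp_pos: [0.4648, 0.0824, 0.0353]
tcp_rot: [180.0, 0.1, 80.3]
ft_force: [-0.7, -5.0, 1.3]
finger_gap: 0.696
gripper_force: 2.5
```

In contact with the pad. I'll firm up the press gently.

step_arm(steps="0.0005 0 0 0 0.7; 0.0005 0 0 0 0.7; 0.0005 0 0 0 0.7; 0.0005 0 0 0 0.7; 0.0005 0 0 0 0.7; 0 0 0 0 0.7; 0 0 0 0 0.7; 0 0 0 0 0.7")

```text
time_s: 25.85
tcp_pos: [0.4648, 0.0829, 0.0353]
tcp_rot: [180.0, 0.2, 80.3]
ft_force: [-2.5, -8.3, 2.1]
finger_gap: 0.695
gripper_force: 4.2
```

step_arm(steps="0.001 0 0 0 0.7; 0.001 0 0 0 0.7; 0.001 0 0 0 0.7; 0.001 0 0 0 0.7; 0 0 0 0 0.7; 0 0 0 0 0.7; 0 0 0 0 0.7; 0 0 0 0 0.7")

```text
time_s: 26.85
tcp_pos: [0.4649, 0.0838, 0.0353]
tcp_rot: [180.0, 0.5, 80.2]
ft_force: [-1.9, -13.3, 2.6]
finger_gap: 0.699
gripper_force: 6.7
```

step_arm(steps="0.001 0 0 0 0.7; 0.001 0 0 0 0.7; 0 0 0 0 0.7; 0 0 0 0 0.7; 0 0 0 0 0.7; 0 0 0 0 0.7; 0 0 0 0 0.7; 0 0 0 0 0.7")

```text
time_s: 27.85
tcp_pos: [0.4649, 0.0843, 0.0353]
tcp_rot: [180.0, 0.6, 80.2]
ft_force: [-3.0, -16.0, 4.0]
finger_gap: 0.705
gripper_force: 8.0
```

step_arm(steps="-0.001 0 0 0 0.7; -0.001 0 0 0 0.7; -0.001 0 0 0 0.7; -0.001 0 0 0 0.7; -0.001 0 0 0 0.7; -0.001 0 0 0 0.7; -0.001 0 0 0 0.7; -0.001 0 0 0 0.7")

```text
time_s: 28.85
tcp_pos: [0.4648, 0.0829, 0.0352]
tcp_rot: [-180.0, 0.1, 80.3]
ft_force: [-1.1, -3.2, 1.1]
finger_gap: 0.701
gripper_force: 2.1
```

step_arm(steps="-0.001 0 0 0 0.7; -0.002 0 0 0 0.7; -0.01 0 0 0 0.7; -0.02 0 0 0 0.7; -0.02 0 0 0 0.7; 0 0 -0.05 0 0.7; 0 0 -0.05 0 0.7; 0 0 -0.03 0 0.7")

```text
time_s: 29.85
tcp_pos: [0.4567, 0.0319, 0.1673]
tcp_rot: [179.9, -0.1, 80.4]
ft_force: [1.0, 0.1, -0.6]
finger_gap: 0.698
gripper_force: 0.0
```

step_arm(steps="-0.04 0 0 0 0.7; -0.05 0 0 0 0.7; -0.05 0 0 0 0.7; -0.03 0 0 0 0.7; 0 0 0 0 0.7; 0 0 0 0 0.7; 0 0 0 0 0.7; 0 0 0 0 0.7")

```text
time_s: 30.85
tcp_pos: [0.428, -0.1347, 0.1651]
tcp_rot: [-180.0, -0.0, 80.5]
ft_force: [-0.1, -0.5, -0.1]
finger_gap: 0.7
gripper_force: 0.0
```

```bash
python3 look.py pics/c9.png
```

```text
[ 0.42788038 -0.13516683  0.16519644] [-1.79988178e+02 -8.45395554e-03  8.04382566e+01] [0.23094933 0.31609957 0.04761245] 30.95
tcp X -0.16827325019921982Traceback (most recent call last):
  File "look.py", line 16, in <module>
    print('Yext',np.percentile(Y,[1,99]))
                 ~~~~~~~~~~~~~^^^^^^^^^^
    return _quantile_unchecked(
        a, q, axis, out, overwrite_input, method, keepdims, weights)
    return _ureduce(a,
                    func=_quantile_ureduce_func,
    ...<5 lines>...
                    overwrite_input=overwrite_input,
                    method=method)
    r = func(a, **kwargs)
    result = _quantile(arr,
                       quantiles=q,
    ...<2 lines>...
                       out=out,
                       weights=wgt)
    slices_having_nans = np.isnan(arr[-1, ...])
                                  ~~~^^^^^^^^^
IndexError: index -1 is out of bounds for axis 0 with size 0
```

View pics/c9.png

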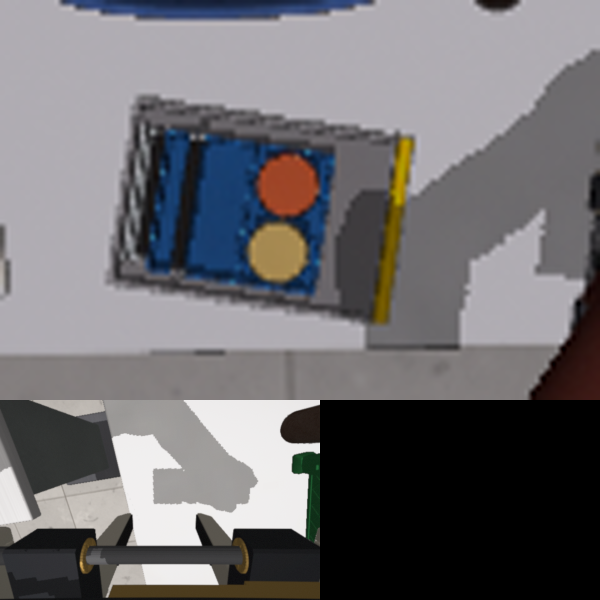

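The caddy lies flat and square in the tray, front (at about (160,200)) against the pad (at about (150,200)), with the robot well clear. I'm handing it in.

```bash
python3 -c "
from plant import finish_job
print(finish_job())"
```

```text
the job is handed in; nothing more can be done
None
```

The caddy lies flat in the spill tray, square against the rubber stop after a press of about 16 N; the arm is clear, and I handed the job in at about 31 s (no verdict was returned).

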